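# Tip the cheese carton onto the scanner

## Robot

A 6-joint arm with a two-finger parallel gripper is mounted at the origin on the work surface. World frame = base frame: x ahead of the robot, y to its left, z up, the work surface at z = 0. Lengths are in m, angles in rad, forces in N, time in s.
With the tool pointing down it reaches from about 0.375 to 0.9 m from the base axis. Payload 3.1 kg.
Tool frame: the origin (TCP) lies at the very end of the fingers, on their centre line; the grasp point (between the pads) lies 19 mm behind it; z points along the fingers, y is the direction in which the jaws open and shut (so a half turn about z gives the same grasp; the last joint's range is limited). The gripper opens to 87 mm and grips with 3 to 60 N. Pads are 19 mm wide; open, the fingers measure 117 mm over their backs; the gripper's body (75 mm by 190 mm) begins 51 mm behind the grasp point.
Start: joints at [-1.28, 0.527, 1.433, -0, 1.181, -0.178], TCP at [0.283, -0.557, 0.223] pointing down, gripper open.
Joint ranges: [-3.08, 3.08], [-0.75, 2.2], [0.22, 2.44], [-1.43, 4.57], [0, 2.65], [-2.85, 2.85]. Speed limits (rad/s): [2.79, 2.79, 3.14, 3.14, 3.14, 3.14].

## Interface

Orientations are given as a unit quaternion [x, y, z, w].
In Python, from rig import robot gives the robot as it stands. The module is installed in compiled form; this text tells all that it offers.
- The arm moves only by the tool send_rows, never from a script. Its argument "deltas" is a list of rows, each an object of numbers: "tx", "ty", "tz": the shift along the tool's x, y, z in cm; "rx", "ry", "rz": the turn, a rotation vector about the tool's x, y, z in rad. A call has 1 to 5 rows; each row is the pose to reach, as a shift and turn from the pose commanded when the call began, along the tool's axes at that moment; what a row does not reach only later rows make up. A row lasts 1/12 s, in which the tool goes at most 41.7 mm and 7.16 degrees, less where a joint would pass 70% of its speed; a pose out of reach is approached as far as the arm can. A call with a gripper value outside its range is refused whole. "claw" is the finger opening in cm, from 0 to 8.7, set as the call begins (left out, the last holds). The fingers move at their own pace and stop on an object; "squeeze" is the grip in N (left out, the last holds). Time passes only in rows, so rows that repeat a pose let the fingers close. It gives the time, the measured TCP pose, the force and the opening at its end, in the units of the state.
- robot.get_obs(): the state, without advancing time (a new reading comes with each control period).
- robot.camera(name): name is "scene" or "top" or "wrist"; returns a dict with "color" (384x512x3 uint8, red, green, blue), "z_map" (384x512 float32, m along the optical axis (not along the pixel's ray), 0 where there is no reading), "intrinsics" (3x3 intrinsics, pixels), "R" (3x3) and "t" (3): a world point X has camera coordinates R X + t; the wrist camera has in their place "tool_from_camera" (4x4, takes a point from camera to tool coordinates, whose origin is the TCP and whose axes are the flange's). Camera axes: x right, y down, z forward; pixel columns grow to the right and rows downward; lengths in m; the calibration is good to about 2 mm. A picture is of the moment at which its call begins: read the wrist's pose just before it.
- robot.hand_in(): hands the job in, once; it reports no verdict.
Trained networks look in the newest picture that a camera, given by its name, has taken for a name from the list of things; names that differ only in an ending like _2 or _b are one class to them, and where a whole thing is asked for, a point or a joint stands for the part that bears it (a point fixed in the world has none). Each returns a list of dicts, best first, with "p" (0 to 1); they miss things now and then, are a little off and sometimes report something else, mostly with a low value. They report only what shows in the picture. A call takes as long as a camera call. They do not tell look-alikes from the thing itself.
- robot.outline_of(label, camera): "pixels" (384x512 bool, what is visible of it) and "xy" ([column, row] in pixels, amid what is visible of it).
- robot.tip_of(label, camera): "xy" ([column, row] in pixels: a listed point, or the origin of a listed thing).
The state is a dict: "time": time; "q": joint angles; "joint_velocities": joint speeds; "joint_torque": joint torques, N m; "position": TCP position; "tool_rot": TCP orientation; "ft_force": force on the tool from outside, world axes, zero at the start; "moment": the same for the moment, N m; "grip_width": finger opening in m.
Only numpy, scipy, OpenCV 4.12 (cv2) and the standard library are available. Lean on these libraries where they do the work, as an engineer would, in place of code of your own. Each camera call takes 0.05 s, during which the arm holds its last target.

## Task

Scan the tall carton that stands at the near end of the flat scanner plate: with the fingertips push it high on its back so that it topples forward, away from you, and lands flat on its labelled front face with all of it inside the white frame; then, once it lies still, press the black push button beside the scanner fully down and let it come up again. Do not grip, lift or carry the carton or slide it along upright, and leave the small carton, tubs, jar and everything else where they are.

Things in the scene. Friction and masses are not known exactly. Their poses are not given: they have to be found in the camera images.
- scanner: fixed flat scanner plate on the table, 300 (its x) x 200 (its y) x 25 mm high, dark steel top with a 70 mm square glass window; origin at the centre of its underside, z up. The carton stands on its -x end, the end nearer the robot; its +x axis points from the carton's place to the marked frame
- frame_centre (a point): centre of the white line frame marked on the plate, at the height of the plate's top (25 mm above the table), axes as the scanner's. Inside the lines the frame is 200 mm along x and 150 mm along y; the lines are 5 mm wide and have no height
- carton: tall loose cardboard carton standing on the plate across the frame's near line: 45 mm thick (its x), 100 wide (y), 150 tall (z), 0.2 to 0.42 kg. Origin: centre of its underside. Its +x face is the front, with the white label, and looks over the frame; up to 0.1 rad skew. Pushed slowly some 120 mm up its back it tips about its front foot edge and goes over by itself after about 40 mm of push
- carton_centre (a point): centre of the carton, 75 mm above its underside, axes as the carton's
- foot_left (a point): corner of the carton's front face: foot, +y side
- foot_right (a point): corner of the carton's front face: foot, -y side
- top_left (a point): corner of the carton's front face: top, +y side
- top_right (a point): corner of the carton's front face: top, -y side
- button (a joint): travel of the push button, m: 0 is up, 0.006 fully down; a spring lifts it again, about 5 N presses it fully down
- button_top (a point): centre of the top of the round black push button, 32 mm across, on a grey housing fixed on the table to the left or to the right of the scanner; pressed straight down
- small_carton: the smaller standing cardboard carton, 45 x 70 x 90 mm high, on the table; bystander, origin under its centre
- tub_a: round white tub of herb cheese with red berries, 106 mm across, 53 mm high; bystander on the table beside the scanner, on the side where the button is not; origin under its centre
- tub_b: tub of herb cheese with berries, 106 mm across, 53 mm high; bystander, right rear of the table; origin under its centre
- tub_c: tub of herb cheese without berries, 106 mm across, 53 mm high; bystander, left rear; origin under its centre
- tub_d: tub of herb cheese without berries, 106 mm across, 53 mm high; bystander at the right; origin under its centre
- jar: closed jar with steel cap, 60 mm across, 85 mm high; bystander, at the far left; origin under its centre
- ladle_tub: empty square white tub, 130 x 130 x 110 mm high; bystander at the far right; origin under its centre
- spatula: spatula lying on the table at the far left; bystander
Mind the look-alikes: they are no part of the job. Leave any pink look-alike of the carton alone. Of the things that look like the part that bears button, the smaller one is meant.

How it is judged:
By the outcome, as a careful person would: the job done as asked, in the order asked, and still so for the second after the job is handed in, with the robot touching nothing.
It also fails if it takes over 40 s, if anything falls off the work surface, if the arm or the gripper's body presses on something with over 40 N, if the wrist force passes 120 N, or if a joint passes its speed limit or range.

## Working session

There is one attempt and no reset: what is moved stays moved. The work goes in short steps, Python scripts to look and compute and a tool call to move; the robot and the scene stay as the last step left them, time stands still between calls to the robot, and variables do not carry over. Pictures are saved under pics/ and viewed, and the job is handed in when it is done.

Besides the shell and the picture viewer there is one more tool, called after "Emit:" as a command line: name --argument value ..., lists and objects as JSON in quotes. send_rows: Moves the arm, as the interface text tells. Its arguments: {"type":"object","properties":{"deltas":{"type":"array","items":{"type":"object","properties":{"tx":{"type":"number"},"ty":{"type":"number"},"tz":{"type":"number"},"rx":{"type":"number"},"ry":{"type":"number"},"rz":{"type":"number"}}}},"claw":{"type":"number"},"squeeze":{"type":"number"}},"required":["deltas"]}

```bash
mkdir -p pics
cat > h.py <<'E'
import numpy as np,cv2
from rig import robot
def bp(c,u,v,z=None):
    d=c["z_map"][int(round(v)),int(round(u))]
    K=c["intrinsics"];r=np.array([(u-K[0,2])/K[0,0],(v-K[1,2])/K[1,1],1])
    R=c["R"];t=np.array(c["t"]).ravel();o=-R.T@t;w=R.T@r
    if z is not None: return o+w*(z-o[2])/w[2]
    return o+w*d
def save(c,n): cv2.imwrite(f"pics/{n}.png",cv2.cvtColor(c["color"],cv2.COLOR_RGB2BGR))
E
python3 - <<'E'
from h import *
np.set_printoptions(precision=4,suppress=True)
o=robot.get_obs();print(o)
for n in("scene","top"):
    c=robot.camera(n);save(c,n)
    for l in("foot_left","foot_right","top_left","top_right","frame_centre","scanner","carton","button_top","small_carton"):
        for r in robot.tip_of(l,n)[:3]:
            u,v=r["xy"];z={"frame_centre":.025,"foot_left":.025,"foot_right":.025,"top_left":.175,"top_right":.175,"carton":.025,"scanner":0,"small_carton":0}.get(l)
            print(n,l,round(r["p"],2),np.round(r["xy"],1),bp(c,u,v) if 0<=u<511 and 0<=v<383 else None, bp(c,u,v,z) if z is not None and 0<=u<511 and 0<=v<383 else None)
E
```

```text
{'time': 0.0, 'q': array([-1.2795,  0.5285,  1.4339,  0.    ,  1.1814, -0.1785]), 'joint_velocities': array([ 0.0002, -0.0013,  0.0004,  0.0007, -0.0002,  0.0009]), 'joint_torque': array([ -0.0002, -44.0043, -17.6597,   0.0633,   0.058 ,  -0.0002]), 'position': array([ 0.2828, -0.5566,  0.2216]), 'tool_rot': array([ 0.9725,  0.2327, -0.0001, -0.0011]), 'ft_force': array([-0.0536,  0.2246,  0.1844]), 'moment': array([ 0.0427, -0.0019,  0.0302]), 'grip_width': 0.08691969469249483}
scene foot_left 0.68 [270.2 221.3] [0.5423 0.0601 0.0257] [0.5419 0.06   0.025 ]
scene foot_left 0.64 [301.8 180.4] [ 0.3351  0.1021 -0.0007] [0.3535 0.1049 0.025 ]
scene foot_left 0.62 [387.3 290.3] [0.6237 0.4442 0.0185] [0.6266 0.4427 0.025 ]
scene foot_right 0.81 [326.7 172.7] [0.3232 0.1763 0.0668] [0.2906 0.1747 0.025 ]
scene foot_right 0.57 [244.4 204.9] [ 0.514  -0.0399  0.0212] [ 0.5162 -0.039   0.025 ]
scene top_left 0.8 [276.6 196.3] [0.514  0.065  0.1338] [0.5398 0.0718 0.175 ]
scene top_left 0.56 [309.4 149.3] [ 0.1894  0.0856 -0.0014] [0.3408 0.1074 0.175 ]
scene top_left 0.25 [269.5 219.8] [0.5
[... 1468 characters left out ...]
.1755 0.175 ]
top top_right 0.71 [265.  187.9] [ 0.5317 -0.0546  0.028 ] [ 0.5062 -0.0474  0.175 ]
top top_right 0.46 [237.4 187.4] [0.5104 0.0516 0.1763] [0.5107 0.0517 0.175 ]
top scanner 0.63 [254.5 172.3] [ 0.5982 -0.0144  0.022 ] [ 0.603  -0.0148  0.    ]
top scanner 0.18 [170.4 210.9] [0.451  0.3263 0.0138] [0.4526 0.3294 0.    ]
top carton 0.83 [215.8 246.2] [0.3045 0.1339 0.1489] [0.3059 0.1457 0.025 ]
top carton 0.73 [247.4 195.1] [0.485  0.0165 0.1537] [0.5048 0.0169 0.025 ]
top button_top 0.53 [173.7 211.1] [0.4493 0.3123 0.0181] None
top button_top 0.4 [173.9 229.3] [0.3766 0.3096 0.0244] None
top small_carton 0.55 [297.2 228. ] [ 0.3638 -0.1673  0.0949] [ 0.369  -0.1802  0.    ]
```

Run:
```python
import cv2
a=cv2.imread("pics/scene.png");b=cv2.imread("pics/top.png")
cv2.imwrite("pics/s2.png",cv2.resize(a[120:320,170:430],(780,600),interpolation=cv2.INTER_CUBIC))
cv2.imwrite("pics/t2.png",cv2.resize(b[110:290,130:330],(660,594),interpolation=cv2.INTER_CUBIC))
```

```text
(no output)
```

View pics/s2.png

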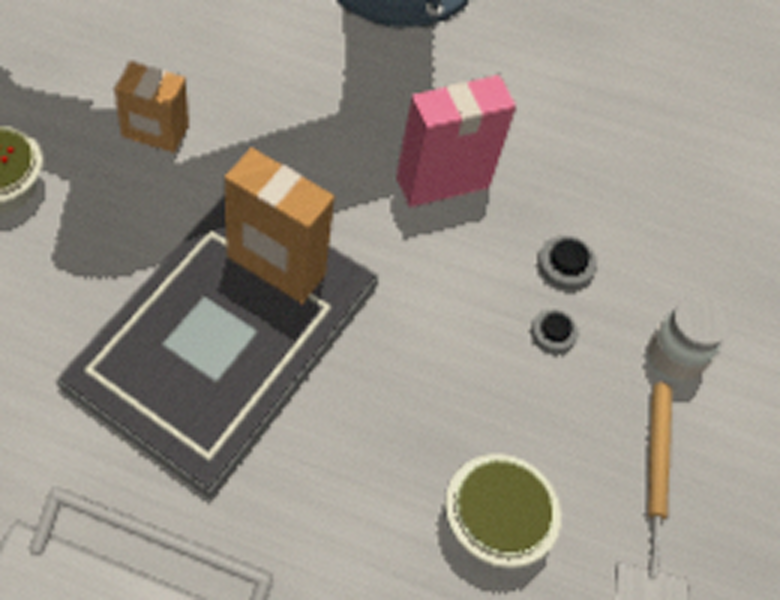

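View pics/t2.png

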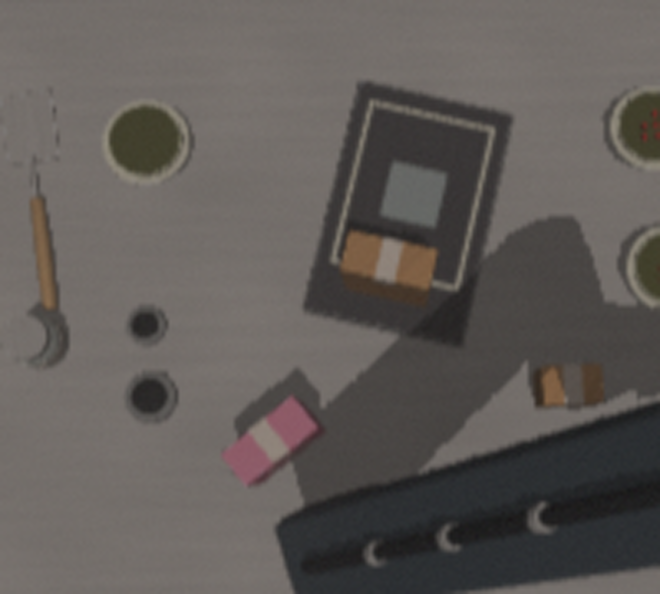

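View pics/top.png

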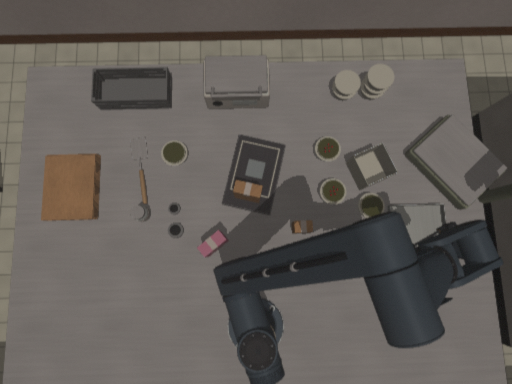

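```bash
cat > m.py <<'E'
from h import *
np.set_printoptions(precision=4,suppress=True)
def cloud(c):
    h,w=c["z_map"].shape;K=c["intrinsics"];u,v=np.meshgrid(np.arange(w),np.arange(h));d=c["z_map"]
    P=np.stack([(u-K[0,2])/K[0,0]*d,(v-K[1,2])/K[1,1]*d,d],-1)
    return (P-np.array(c["t"]).ravel())@c["R"]
def rect(P):
    (a,b),(w,h),an=cv2.minAreaRect(P.astype(np.float32)*1000)
    return np.round([a,b,w,h,an],1), cv2.boxPoints(((a,b),(w,h),an)).round(0).tolist()
E
python3 - <<'E'
from m import *
for n in("scene","top"):
    c=robot.camera(n);P=cloud(c);x,y,z=P[...,0],P[...,1],P[...,2]
    reg=(x>.35)&(x<.8)&(abs(y)<.2)
    m=reg&(z>.165)&(z<.185)&(abs(x-.5)<.08)&(y>-.06)&(y<.09)
    print(n,"cartontop",m.sum(),rect(P[m][:,:2]),z[m].mean())
    L=c["color"].astype(int)
    g=L.min(2)
    m=reg&(z>.015)&(z<.035)
    print("plate",m.sum(),rect(P[m][:,:2]),np.median(z[m]))
    # frame: white top-hat
    th=cv2.morphologyEx(g.astype(np.uint8),cv2.MORPH_TOPHAT,np.ones((7,7),np.uint8))
    m2=m&(th>30)&(x>.48)
    im=cv2.cvtColor(c["color"],cv2.COLOR_RGB2BGR); im[m2]=(0,0,255)
    cv2.imwrite(f"pics/fr_{n}.png",cv2.resize(im[110:290,170:370],(660,594),interpolation=cv2.INTER_NEAREST))
    k=cv2.connectedComponents(m2.astype(np.uint8))[1]
    print("frame",m2.sum(),rect(P[m2][:,:2]))
    for nm,(xa,ya) in dict(sbutton=(.453,.312),big=(.377,.31)).items():
        q=(np.hypot(x-xa,y-ya)<.035)&(z>.01); print(nm,rect(P[q][:,:2]),np.percentile(z[q],[10,50,90]))
        q&=(g<45)&(z>.012); print("  black",q.sum(),P[q].mean(0),np.percentile(z[q],[10,50,90]))
    q=(x>.38)&(x<.52)&(y>.36)&(y<.48)&(z>.03);print("jar",rect(P[q][:,:2]) if q.any() else 0)
E
```

```text
scene cartontop 495 (array([507. ,  16.3,  99.9,  48.2,  77.5]), [[473.0, -27.0], [520.0, -38.0], [541.0, 60.0], [494.0, 70.0]]) 0.17394997128929882
plate 4819 (array([533.5, -53.5, 330.3, 423. ,  81. ]), [[299.0, -184.0], [717.0, -250.0], [768.0, 77.0], [350.0, 143.0]]) 0.02428676495377178
frame 563 (array([596.9, -12.1, 198.2, 288.1,  75.3]), [[432.0, -71.0], [711.0, -145.0], [761.0, 47.0], [483.0, 120.0]])
sbutton (array([463.1, 314.7,  45.7,  45.9,  31.9]), [[432.0, 322.0], [456.0, 283.0], [495.0, 307.0], [470.0, 346.0]]) [0.0111 0.0175 0.0226]
  black 66 [0.466  0.3153 0.0204] [0.0158 0.0206 0.0231]
big (array([376.1, 307. ,  59.1,  61.8,  45.3]), [[333.0, 308.0], [377.0, 264.0], [419.0, 306.0], [375.0, 350.0]]) [0.0128 0.0194 0.029 ]
  black 111 [0.38   0.3086 0.0264] [0.0204 0.0274 0.0302]
jar (array([445.9, 436.6,  56.5,  57.1,   7.7]), [[414.0, 461.0], [422.0, 405.0], [478.0, 412.0], [470.0, 469.0]])
top cartontop 351 (array([507.9,  15.9, 100. ,  45.8,  76.5]), [[474.0, -27.0], [518.0, -38.0], [542.0, 59.0], [497.0, 70.0]]) 0.17530319855483018
plate 3057 (array([558.4, -20.7, 277.9, 407.2,  89.1]), [[353.0, -156.0], [760.0, -163.0], [764.0, 115.0], [357.0, 121.0]]) 0.025228467408946836
frame 224 (array([614.5, -16.9, 161. , 215.1,  75.1]), [[490.0, -67.0], [698.0, -122.0], [739.0, 33.0], [531.0, 89.0]])
sbutton (array([464.7, 312.6,  43.2,  42.6,  51.1]), [[435.0, 309.0], [468.0, 282.0], [495.0, 316.0], [462.0, 343.0]]) [0.0116 0.0185 0.0253]
  black 35 [0.4625 0.313  0.0225] [0.0176 0.0226 0.0271]
big (array([376.3, 305.8,  58.8,  59.5,  88.9]), [[346.0, 277.0], [405.0, 276.0], [407.0, 335.0], [347.0, 336.0]]) [0.0138 0.0194 0.0306]
  black 67 [0.3751 0.3055 0.0289] [0.026  0.0291 0.0319]
jar (array([444.6, 433.9,  55.4,  54.7,  32.7]), [[407.0, 442.0], [436.0, 396.0], [483.0, 426.0], [453.0, 472.0]])
```

```bash
cat > g.py <<'E'
import sys
from h import *
from scipy.spatial.transform import Rotation as R
def go(p,yaw):
    o=robot.get_obs();r=R.from_quat(o["tool_rot"]);d=r.inv().apply(np.array(p)-o["position"])*100
    y=np.deg2rad(yaw);T=R.from_matrix(np.array([[np.cos(y),np.sin(y),0],[np.sin(y),-np.cos(y),0],[0,0,-1]]))
    print("t",o["time"],"pos",o["position"].round(4),"f",o["ft_force"].round(2),"w",round(o["grip_width"],4),"q",o["q"].round(2))
    print("delta cm",d.round(2),"rot",(r.inv()*T).as_rotvec().round(4))
go([float(a) for a in sys.argv[1:4]],float(sys.argv[4]))
E
python3 g.py .447 .03 .25 -13
```

```text
t 1.1 pos [ 0.283  -0.5572  0.2225] f [ 0.1  -0.15 -0.06] w 0.087 q [-1.28  0.53  1.43  0.    1.18 -0.18]
delta cm [ 41.21 -44.94  -2.74] rot [-0.     -0.      0.6967]
```

Emit:
send_rows --deltas '[{"tx":2.5,"ty":-2.7,"tz":-1,"rz":0.05},{"tx":5,"ty":-5.5,"tz":-2,"rz":0.1},{"tx":7.5,"ty":-8.2,"tz":-2.8,"rz":0.15},{"tx":10,"ty":-11,"tz":-2.8,"rz":0.2},{"tx":12.5,"ty":-13.7,"tz":-2.8,"rz":0.25}]' --claw 4

```text
schema error: expected keys tx, ty, tz, rx, ry, rz
```

```bash
python3 g.py .447 .03 .25 -13
```

```text
t 1.1 pos [ 0.283  -0.5572  0.2225] f [ 0.1  -0.15 -0.06] w 0.087 q [-1.28  0.53  1.43  0.    1.18 -0.18]
delta cm [ 41.21 -44.94  -2.74] rot [-0.     -0.      0.6967]
```

Emit:
send_rows --deltas '[{"tx":2.5,"ty":-2.7,"tz":-1,"rx":0,"ry":0,"rz":0.05},{"tx":5,"ty":-5.5,"tz":-2,"rx":0,"ry":0,"rz":0.1},{"tx":7.5,"ty":-8.2,"tz":-2.8,"rx":0,"ry":0,"rz":0.15},{"tx":10,"ty":-11,"tz":-2.8,"rx":0,"ry":0,"rz":0.2},{"tx":12.5,"ty":-13.7,"tz":-2.8,"rx":0,"ry":0,"rz":0.25}]' --claw 4

```text
time: 1.52
position: [0.3327, -0.3772, 0.2512]
tool_rot: [0.994, 0.108, 0.0, 0.001]
ft_force: [0.5, 0.5, -0.2]
grip_width: 0.0614
```

```bash
python3 g.py .447 .03 .25 -13
```

```text
t 1.5167 pos [ 0.3327 -0.3772  0.2512] f [ 0.53  0.53 -0.23] w 0.0614 q [-1.07  0.33  1.7   0.    1.11  0.28]
delta cm [ 19.91 -37.31   0.08] rot [ 0.0013 -0.0009  0.4435]
```

Emit:
send_rows --deltas '[{"tx":1.8,"ty":-3.4,"tz":0,"rx":0,"ry":0,"rz":0.05},{"tx":3.6,"ty":-6.8,"tz":0,"rx":0,"ry":0,"rz":0.1},{"tx":5.4,"ty":-10.2,"tz":0,"rx":0,"ry":0,"rz":0.15},{"tx":7.2,"ty":-13.6,"tz":0,"rx":0,"ry":0,"rz":0.2},{"tx":9.0,"ty":-17,"tz":0,"rx":0,"ry":0,"rz":0.25}]'

```text
time: 1.93
position: [0.3833, -0.1913, 0.2508]
tool_rot: [1.0, -0.017, 0.0, 0.0]
ft_force: [0.1, -0.3, 0.0]
grip_width: 0.0406
```

```bash
python3 g.py .447 .03 .25 -13
```

```text
t 1.9333 pos [ 0.3833 -0.1913  0.2508] f [ 0.11 -0.26  0.05] w 0.0406 q [-0.73  0.22  1.86  0.    1.06  0.88]
delta cm [  5.63 -22.33   0.08] rot [ 0.0003 -0.0007  0.1936]
```

Emit:
send_rows --deltas '[{"tx":1.0,"ty":-3.5,"tz":0,"rx":0,"ry":0,"rz":0.05},{"tx":2.0,"ty":-7,"tz":0,"rx":0,"ry":0,"rz":0.1},{"tx":3,"ty":-10.5,"tz":0,"rx":0,"ry":0,"rz":0.15},{"tx":4,"ty":-14,"tz":0,"rx":0,"ry":0,"rz":0.194},{"tx":4.8,"ty":-17.5,"tz":0,"rx":0,"ry":0,"rz":0.194}]'

```text
time: 2.35
position: [0.4371, -0.0179, 0.251]
tool_rot: [0.994, -0.113, 0.001, 0.0]
ft_force: [0.3, -0.8, -0.6]
grip_width: 0.0397
```

```bash
python3 g.py .447 .03 .20 -13
```

```text
t 2.35 pos [ 0.4371 -0.0179  0.251 ] f [ 0.26 -0.81 -0.58] w 0.0397 q [-0.3   0.23  1.84  0.    1.06  1.5 ]
delta cm [-0.12 -4.88  5.1 ] rot [ 0.0001 -0.0015  0.0011]
```

Emit:
send_rows --deltas '[{"tx":-0.1,"ty":-2.5,"tz":2,"rx":0,"ry":0,"rz":0},{"tx":-0.1,"ty":-4.9,"tz":4,"rx":0,"ry":0,"rz":0},{"tx":-0.1,"ty":-4.9,"tz":7,"rx":0,"ry":0,"rz":0},{"tx":-0.1,"ty":-4.9,"tz":10.4,"rx":0,"ry":0,"rz":0},{"tx":-0.1,"ty":-4.9,"tz":10.4,"rx":0,"ry":0,"rz":0}]'

```text
time: 2.77
position: [0.4425, 0.0297, 0.1422]
tool_rot: [0.994, -0.111, -0.006, -0.0]
ft_force: [-0.9, -0.2, -0.3]
grip_width: 0.0398
```

```bash
python3 g.py .476 .0233 .147 -13
python3 - <<'E'
from m import *
c=robot.camera("scene");save(c,"s3");a=cv2.imread("pics/s3.png")
cv2.imwrite("pics/s3b.png",cv2.resize(a[100:280,170:410],(800,600),interpolation=cv2.INTER_CUBIC))
P=cloud(c);x,y,z=P[...,0],P[...,1],P[...,2]
E
```

```text
t 2.7667 pos [0.4425 0.0297 0.1422] f [-0.9  -0.18 -0.34] w 0.0398 q [-0.19  0.43  1.95 -0.    0.78  1.61]
delta cm [ 3.4  -0.11 -0.52] rot [0.0006 0.0116 0.0041]
```

View pics/s3b.png

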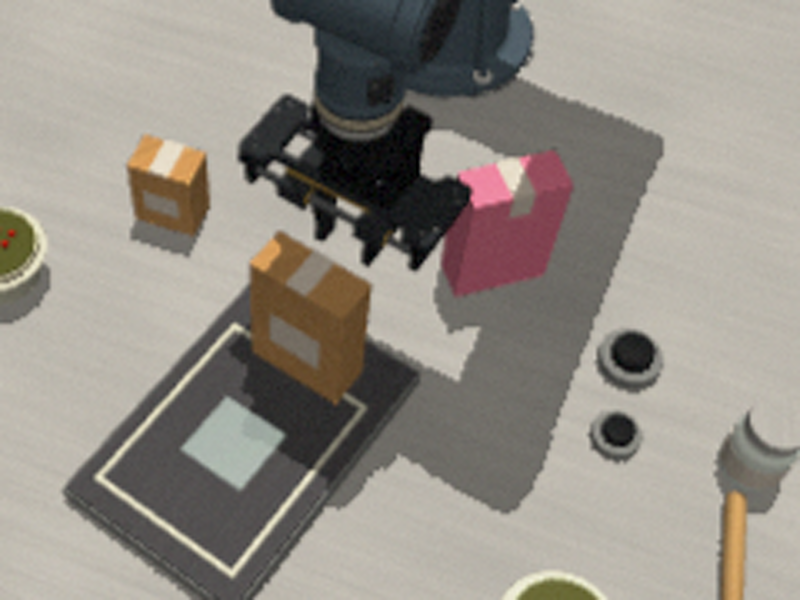

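Emit:
send_rows --deltas '[{"tx":1.0,"ty":0,"tz":-0.3,"rx":0,"ry":0,"rz":0},{"tx":1.8,"ty":0,"tz":-0.3,"rx":0,"ry":0,"rz":0},{"tx":2.3,"ty":0,"tz":-0.3,"rx":0,"ry":0,"rz":0},{"tx":2.6,"ty":0,"tz":-0.3,"rx":0,"ry":0,"rz":0},{"tx":2.6,"ty":0,"tz":-0.3,"rx":0,"ry":0,"rz":0}]'

```text
time: 3.23
position: [0.4728, 0.0222, 0.1506]
tool_rot: [0.994, -0.112, 0.001, 0.0]
ft_force: [-0.0, 0.1, 0.6]
grip_width: 0.0403
```

```bash
python3 g.py .476 .0233 .147 -13
python3 - <<'E'
from m import *
for n in("scene","top"):
    c=robot.camera(n);P=cloud(c);x,y,z=P[...,0],P[...,1],P[...,2];L=c["color"].astype(int)
    m=(z>.165)&(z<.185)&(abs(x-.51)<.06)&(y>-.06)&(y<.09)&(L[...,0]>70)&(L[...,0]>L[...,2]+15)
    print(n,m.sum(),rect(P[m][:,:2])[0])
E
```

```text
t 3.2333 pos [0.4728 0.0222 0.1506] f [-0.04  0.1   0.56] w 0.0403 q [-0.19  0.44  1.88  0.    0.82  1.61]
delta cm [ 0.28 -0.18  0.36] rot [-0.0001 -0.0023  0.002 ]
scene 498 [506.3  16.3 101.6  49.1  76.6]
top 0 [0. 0. 0. 0. 0.]
```

Emit:
send_rows --deltas '[{"tx":0.3,"ty":-0.1,"tz":0.2,"rx":0,"ry":0,"rz":0},{"tx":0.6,"ty":-0.1,"tz":0.3,"rx":0,"ry":0,"rz":0},{"tx":0.9,"ty":-0.1,"tz":0.3,"rx":0,"ry":0,"rz":0},{"tx":1.2,"ty":-0.1,"tz":0.3,"rx":0,"ry":0,"rz":0},{"tx":1.5,"ty":-0.1,"tz":0.3,"rx":0,"ry":0,"rz":0}]'

```text
time: 3.75
position: [0.4869, 0.0203, 0.1464]
tool_rot: [0.994, -0.112, -0.0, -0.0]
ft_force: [-0.5, 0.1, 0.4]
grip_width: 0.0402
```

```bash
python3 g.py .476 .0233 .147 -13
python3 - <<'E'
from m import *
c=robot.camera("scene");save(c,"s4");a=cv2.imread("pics/s4.png")
cv2.imwrite("pics/s4b.png",cv2.resize(a[130:280,180:380],(800,600),interpolation=cv2.INTER_CUBIC))
E
```

```text
t 3.75 pos [0.4869 0.0203 0.1464] f [-0.55  0.12  0.37] w 0.0402 q [-0.19  0.46  1.85 -0.    0.83  1.61]
delta cm [-1.13 -0.05 -0.06] rot [0.     0.0002 0.0028]
```

View pics/s4b.png

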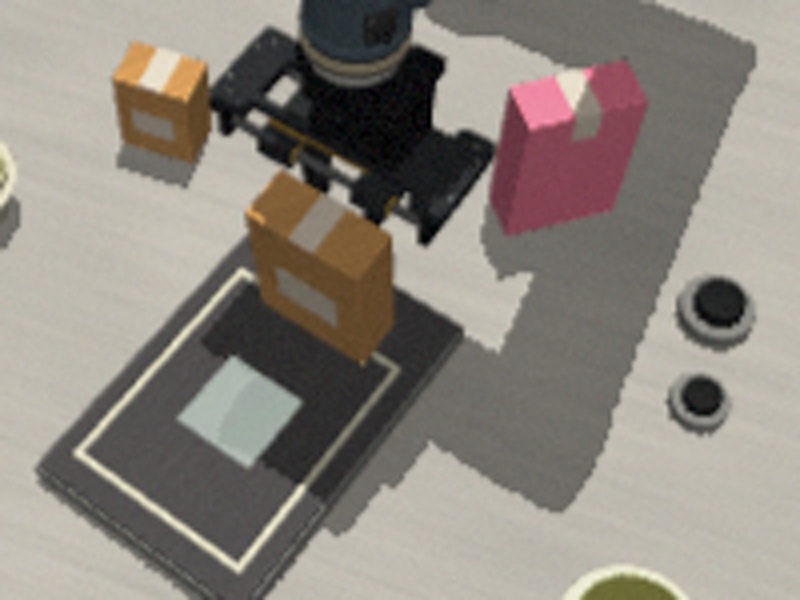

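Emit:
send_rows --deltas '[{"tx":0.3,"ty":0,"tz":0,"rx":0,"ry":0,"rz":0},{"tx":0.6,"ty":0,"tz":0,"rx":0,"ry":0,"rz":0},{"tx":0.9,"ty":0,"tz":0,"rx":0,"ry":0,"rz":0},{"tx":1.2,"ty":0,"tz":0,"rx":0,"ry":0,"rz":0},{"tx":1.5,"ty":0,"tz":0,"rx":0,"ry":0,"rz":0}]'

```text
time: 4.22
position: [0.5017, 0.0169, 0.1466]
tool_rot: [0.994, -0.112, 0.0, 0.0]
ft_force: [-0.2, -0.5, -1.0]
grip_width: 0.0396
```

```bash
python3 g.py .476 .0233 .147 -13
python3 - <<'E'
from m import *
c=robot.camera("scene");save(c,"s5");a=cv2.imread("pics/s5.png")
cv2.imwrite("pics/s5b.png",cv2.resize(a[130:280,180:380],(800,600),interpolation=cv2.INTER_CUBIC))
E
```

```text
t 4.2167 pos [0.5017 0.0169 0.1466] f [-0.21 -0.45 -1.05] w 0.0396 q [-0.19  0.48  1.81 -0.    0.85  1.61]
delta cm [-2.64 -0.05 -0.04] rot [-0.     -0.0004  0.0027]
```

View pics/s5b.png

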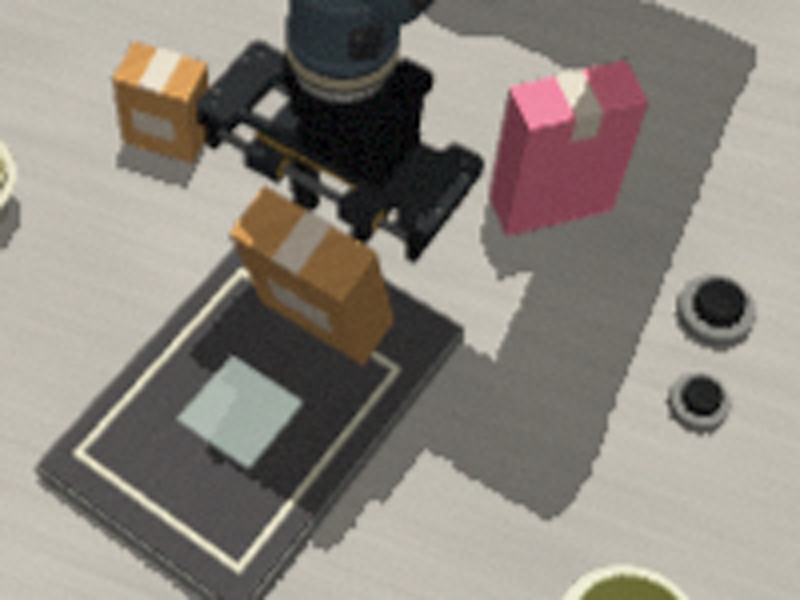

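Emit:
send_rows --deltas '[{"tx":0.3,"ty":0,"tz":0,"rx":0,"ry":0,"rz":0},{"tx":0.6,"ty":0,"tz":0,"rx":0,"ry":0,"rz":0},{"tx":0.9,"ty":0,"tz":0,"rx":0,"ry":0,"rz":0},{"tx":1.2,"ty":0,"tz":0,"rx":0,"ry":0,"rz":0},{"tx":1.4,"ty":0,"tz":0,"rx":0,"ry":0,"rz":0}]'

```text
time: 4.68
position: [0.5154, 0.0138, 0.1466]
tool_rot: [0.994, -0.112, 0.0, 0.0]
ft_force: [-0.5, -0.4, -0.5]
grip_width: 0.0401
```

```bash
python3 g.py .476 .0233 .147 -13
python3 - <<'E'
from m import *
c=robot.camera("scene");save(c,"s6");a=cv2.imread("pics/s6.png")
cv2.imwrite("pics/s6b.png",cv2.resize(a[130:280,180:380],(800,600),interpolation=cv2.INTER_CUBIC))
E
```

```text
t 4.6833 pos [0.5154 0.0138 0.1466] f [-0.49 -0.45 -0.46] w 0.0401 q [-0.19  0.49  1.78  0.    0.87  1.6 ]
delta cm [-4.05 -0.05 -0.04] rot [-0.     -0.0005  0.0027]
```

View pics/s6b.png

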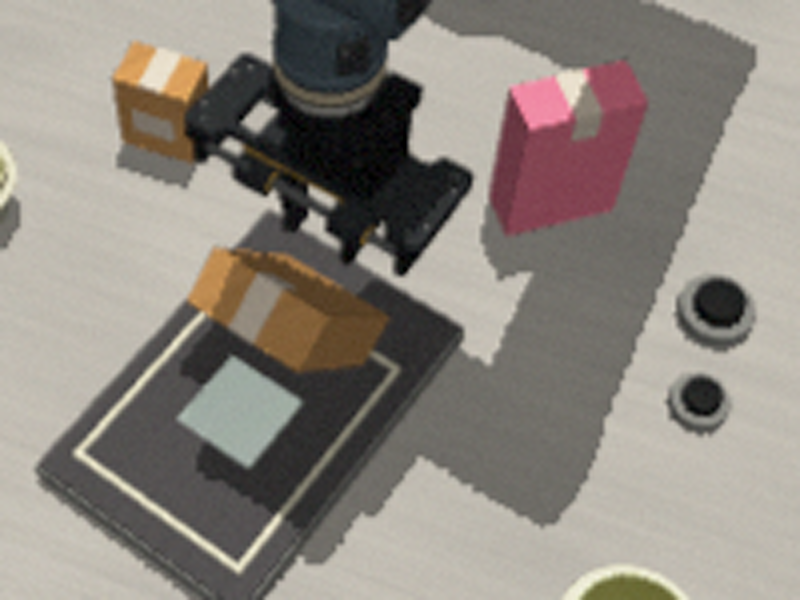

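It's toppling by itself. Hold still while it falls, then look.

Emit:
send_rows --deltas '[{"tx":0,"ty":0,"tz":0,"rx":0,"ry":0,"rz":0},{"tx":0,"ty":0,"tz":0,"rx":0,"ry":0,"rz":0},{"tx":-1,"ty":0,"tz":-2,"rx":0,"ry":0,"rz":0},{"tx":-2,"ty":0,"tz":-4,"rx":0,"ry":0,"rz":0},{"tx":-4,"ty":-3,"tz":-6,"rx":0,"ry":0,"rz":0}]' --claw 0

```text
time: 5.15
position: [0.4836, 0.0488, 0.207]
tool_rot: [0.993, -0.114, 0.001, 0.001]
ft_force: [1.0, 0.2, 1.2]
grip_width: 0.0144
```

```bash
python3 g.py .4635 .313 .10 -13
python3 - <<'E'
from m import *
for n in("scene","top"):
    c=robot.camera(n);save(c,n+"7");a=cv2.imread(f"pics/{n}7.png")
    if n=="scene": cv2.imwrite("pics/s7b.png",cv2.resize(a[130:280,180:380],(800,600),interpolation=cv2.INTER_CUBIC))
    else: cv2.imwrite("pics/t7b.png",cv2.resize(a[120:240,190:350],(800,600),interpolation=cv2.INTER_CUBIC))
    P=cloud(c);x,y,z=P[...,0],P[...,1],P[...,2]
    m=(z>.06)&(z<.08)&(x>.48)&(x<.75)&(abs(y)<.12)
    b=rect(P[m][:,:2]);print(n,m.sum(),b,z[m].mean())
    a=np.deg2rad(-14.9);E=np.array([[np.cos(a),np.sin(a)],[-np.sin(a),np.cos(a)]])
    print((E@(np.array(b[1])-[614.5,-16.9]).T).T.round(1))
E
```

```text
t 5.15 pos [0.4836 0.0488 0.207 ] f [1.02 0.25 1.23] w 0.0144 q [-0.13  0.36  1.79 -0.    0.99  1.67]
delta cm [ -7.97 -25.29  10.64] rot [ 0.0019 -0.0012 -0.0024]
scene 1515 (array([603.5,  -8.4, 101.5, 151.7,  75.7]), [[518.0, -39.0], [664.0, -76.0], [690.0, 22.0], [543.0, 59.0]]) 0.06918097672016646
[[-87.6 -46.2]
 [ 63.  -44.4]
 [ 63.   57. ]
 [-88.6  55. ]]
top 520 (array([606.2,  -9.1, 100.1, 148.8,  75.8]), [[522.0, -39.0], [666.0, -76.0], [691.0, 21.0], [546.0, 58.0]]) 0.07037308096395319
[[-83.7 -45.1]
 [ 65.  -43.9]
 [ 64.2  56.3]
 [-85.5  54.8]]
```

View pics/s7b.png

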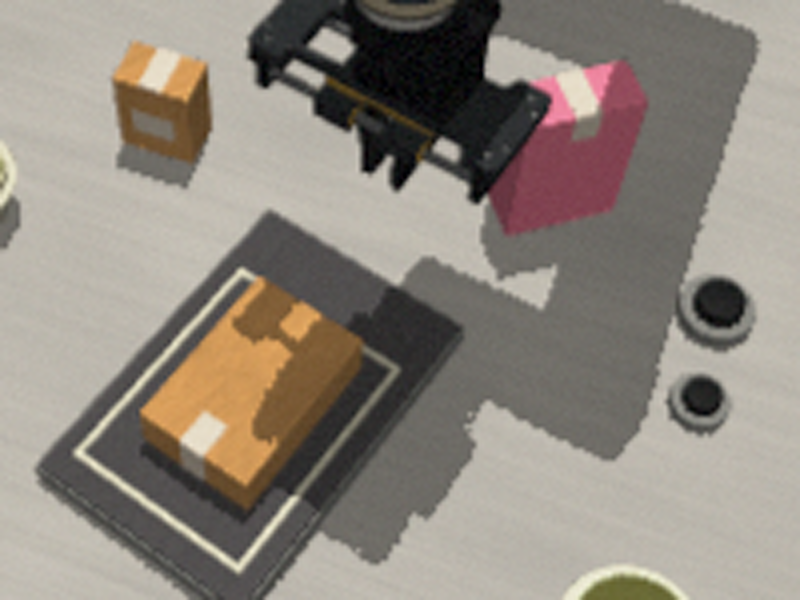

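View pics/t7b.png

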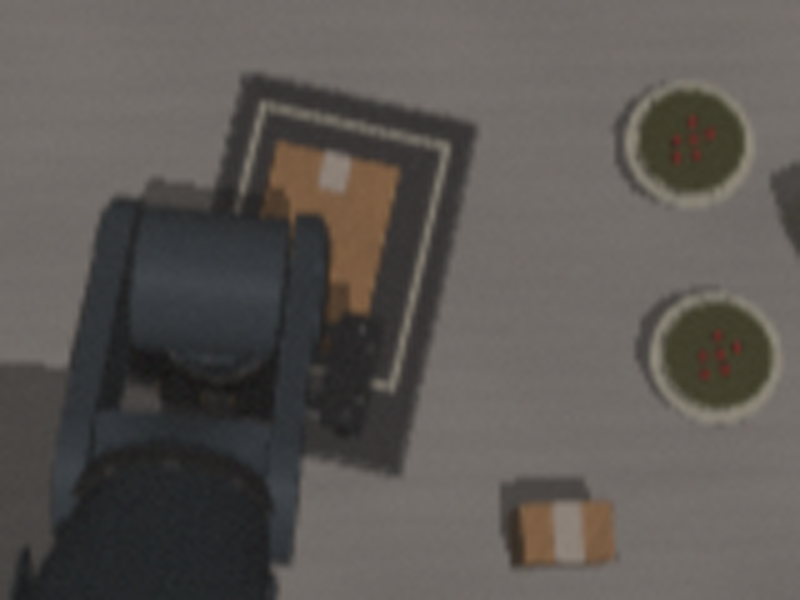

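```bash
python3 g.py .464 .314 .20 90
```

```text
t 5.25 pos [0.4815 0.0547 0.209 ] f [ 0.37  0.02 -0.2 ] w 0.0067 q [-0.12  0.36  1.79  0.    0.99  1.67]
delta cm [ -7.41 -24.91   0.93] rot [ 9.0000e-04 -3.3000e-03 -1.7925e+00]
```

Emit:
send_rows --deltas '[{"tx":-0.8,"ty":-2.5,"tz":0,"rx":0,"ry":0,"rz":-0.12},{"tx":-1.6,"ty":-5,"tz":0,"rx":0,"ry":0,"rz":-0.24},{"tx":-2.4,"ty":-7.6,"tz":0,"rx":0,"ry":0,"rz":-0.36},{"tx":-3.2,"ty":-10,"tz":0,"rx":0,"ry":0,"rz":-0.48},{"tx":-4,"ty":-12.5,"tz":0,"rx":0,"ry":0,"rz":-0.6}]'

```text
time: 5.67
position: [0.4709, 0.1836, 0.2061]
tool_rot: [0.982, 0.19, -0.0, 0.0]
ft_force: [0.5, 1.3, 0.5]
grip_width: 0.0003
```

```bash
python3 g.py .464 .314 .20 90
```

```text
t 5.6667 pos [0.4709 0.1836 0.2061] f [0.54 1.32 0.55] w 0.0003 q [ 0.15  0.39  1.75 -0.    1.01  1.34]
delta cm [  4.22 -12.36   0.61] rot [-3.0000e-04  6.0000e-04 -1.1891e+00]
```

Emit:
send_rows --deltas '[{"tx":0.8,"ty":-2.4,"tz":0,"rx":0,"ry":0,"rz":-0.12},{"tx":1.7,"ty":-4.9,"tz":0,"rx":0,"ry":0,"rz":-0.24},{"tx":2.5,"ty":-7.4,"tz":0,"rx":0,"ry":0,"rz":-0.36},{"tx":3.4,"ty":-10,"tz":0,"rx":0,"ry":0,"rz":-0.48},{"tx":4.2,"ty":-12.3,"tz":0,"rx":0,"ry":0,"rz":-0.6}]'

```text
time: 6.08
position: [0.4649, 0.3139, 0.2059]
tool_rot: [0.882, 0.472, -0.0, -0.0]
ft_force: [0.2, -0.0, -0.2]
grip_width: 0.0003
```

Emit:
send_rows --deltas '[{"tx":0,"ty":0,"tz":0,"rx":0,"ry":0,"rz":-0.12},{"tx":0,"ty":0,"tz":0,"rx":0,"ry":0,"rz":-0.24},{"tx":0,"ty":0,"tz":0,"rx":0,"ry":0,"rz":-0.36},{"tx":0,"ty":0,"tz":0,"rx":0,"ry":0,"rz":-0.48},{"tx":0,"ty":0,"tz":0,"rx":0,"ry":0,"rz":-0.59}]'

```text
time: 6.5
position: [0.4651, 0.3124, 0.2058]
tool_rot: [0.707, 0.708, -0.001, -0.0]
ft_force: [-0.2, -0.3, 0.4]
grip_width: 0.0003
```

```bash
python3 g.py .464 .314 .06 90
python3 - <<'E'
from m import *
from scipy.spatial.transform import Rotation as Ro
o=robot.get_obs();c=robot.camera("wrist");save(c,"w1")
K=c["intrinsics"];T=c["tool_from_camera"];r=Ro.from_quat(o["tool_rot"]).as_matrix()
d=c["z_map"];u,v=np.meshgrid(np.arange(512),np.arange(384))
P=np.stack([(u-K[0,2])/K[0,0]*d,(v-K[1,2])/K[1,1]*d,d],-1)
W=(P@T[:3,:3].T+T[:3,3])@r.T+o["position"]
x,y,z=W[...,0],W[...,1],W[...,2]
g=c["color"].max(2)
q=(np.hypot(x-.464,y-.314)<.035)&(z>.006)&(d>0)
print(q.sum(),rect(W[q][:,:2])[0],np.percentile(z[q],[10,50,90,99]))
q2=q&(g<60);print(q2.sum(),rect(W[q2][:,:2])[0],np.percentile(z[q2],[10,50,90,99]))
for e in robot.tip_of("button_top","wrist")[:3]:
    a,b=np.round(e["xy"]).astype(int);print(e["p"],a,b,W[b,a])
E
```

```text
t 6.5 pos [0.4651 0.3124 0.2058] f [-0.18 -0.32  0.39] w 0.0003 q [ 0.39  0.46  1.61 -0.    1.07  0.39]
delta cm [ 0.17 -0.09 14.58] rot [-0.0008  0.0006  0.0013]
33106 [460.3 320.8  59.2  55.3  72.9] [0.2709 0.3061 0.3201 0.3228]
26653 [459.9 326.8  52.9  49.   57.2] [0.2976 0.3119 0.3206 0.3229]
0.58 248 172 [0.4591 0.3127 0.0216]
```

View pics/w1.png

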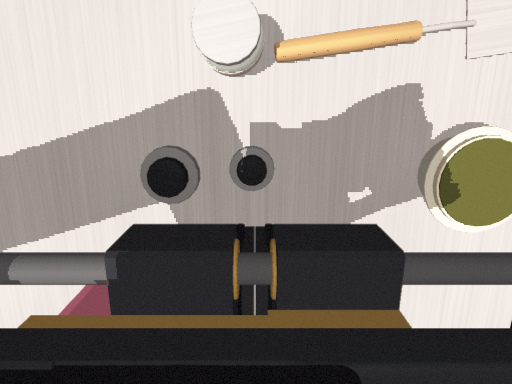

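Run:
```python
from m import *
from scipy.spatial.transform import Rotation as Ro
o=robot.get_obs();c=robot.camera("wrist")
K=c["intrinsics"];T=c["tool_from_camera"];r=Ro.from_quat(o["tool_rot"]).as_matrix()
d=c["z_map"];u,v=np.meshgrid(np.arange(512),np.arange(384))
P=np.stack([(u-K[0,2])/K[0,0]*d,(v-K[1,2])/K[1,1]*d,d],-1)
W=(P@T[:3,:3].T+T[:3,3])@r.T+o["position"];z=W[...,2]
box=(abs(u-251)<26)&(abs(v-170)<26)
q=box&(z>.006)&(z<.05);print("housing",rect(W[q][:,:2])[0],np.percentile(z[q],[10,50,90,99]))
q&=(c["color"].max(2)<45);print("black",q.sum(),rect(W[q][:,:2])[0],W[q].mean(0),np.percentile(z[q],[10,50,90,99]))
print(o["position"])
```

```text
housing [462.6 314.4  47.1  45.8  89.4] [0.011  0.013  0.0224 0.0234]
black 678 [462.7 314.6  30.1  30.   89.1] [0.4627 0.3147 0.0217] [0.0206 0.0218 0.0227 0.0237]
[0.465  0.3123 0.2059]
```

Emit:
send_rows --deltas '[{"tx":0.2,"ty":-0.2,"tz":4,"rx":0,"ry":0,"rz":0},{"tx":0.2,"ty":-0.2,"tz":8,"rx":0,"ry":0,"rz":0},{"tx":0.2,"ty":-0.2,"tz":12,"rx":0,"ry":0,"rz":0},{"tx":0.2,"ty":-0.2,"tz":15,"rx":0,"ry":0,"rz":0},{"tx":0.2,"ty":-0.2,"tz":16,"rx":0,"ry":0,"rz":0}]'

```text
time: 7.07
position: [0.4603, 0.3131, 0.0421]
tool_rot: [0.71, 0.704, -0.004, -0.002]
ft_force: [-0.5, 0.7, -0.9]
grip_width: 0.0006
```

```bash
python3 g.py .463 .3146 .025 90
```

```text
t 7.0667 pos [0.4603 0.3131 0.0421] f [-0.51  0.68 -0.89] w 0.0006 q [ 0.4   0.71  1.73 -0.    0.71  0.4 ]
delta cm [0.16 0.29 1.71] rot [-0.0078  0.0034 -0.0076]
```

Emit:
send_rows --deltas '[{"tx":0.0,"ty":0,"tz":0.5,"rx":0,"ry":0,"rz":0},{"tx":0,"ty":0,"tz":1.0,"rx":0,"ry":0,"rz":0},{"tx":0,"ty":0,"tz":1.4,"rx":0,"ry":0,"rz":0},{"tx":0,"ty":0,"tz":1.6,"rx":0,"ry":0,"rz":0},{"tx":0,"ty":0,"tz":1.6,"rx":0,"ry":0,"rz":0}]'

```text
time: 7.48
position: [0.464, 0.315, 0.0316]
tool_rot: [0.709, 0.705, 0.001, 0.0]
ft_force: [0.4, 0.2, 0.1]
grip_width: 0.0004
```

```bash
python3 g.py .463 .3146 .025 90
```

```text
t 7.4833 pos [0.464  0.315  0.0316] f [0.36 0.22 0.1 ] w 0.0004 q [ 0.4   0.73  1.73 -0.    0.68  0.4 ]
delta cm [-0.04 -0.1   0.66] rot [ 0.002  -0.0009 -0.0052]
```

Emit:
send_rows --deltas '[{"tx":0.0,"ty":0,"tz":0.3,"rx":0,"ry":0,"rz":0},{"tx":0,"ty":0,"tz":0.6,"rx":0,"ry":0,"rz":0},{"tx":0,"ty":0,"tz":0.8,"rx":0,"ry":0,"rz":0},{"tx":0,"ty":0,"tz":1.0,"rx":0,"ry":0,"rz":0},{"tx":0,"ty":0,"tz":1.0,"rx":0,"ry":0,"rz":0}]'

```text
time: 7.9
position: [0.4634, 0.3148, 0.0205]
tool_rot: [0.709, 0.705, 0.0, 0.0]
ft_force: [-0.9, -0.1, 2.5]
grip_width: 0.0005
```

Emit:
send_rows --deltas '[{"tx":0.0,"ty":0,"tz":0.1,"rx":0,"ry":0,"rz":0},{"tx":0,"ty":0,"tz":0.2,"rx":0,"ry":0,"rz":0},{"tx":0,"ty":0,"tz":0.3,"rx":0,"ry":0,"rz":0},{"tx":0,"ty":0,"tz":0.3,"rx":0,"ry":0,"rz":0}]'

```text
time: 8.23
position: [0.4634, 0.3148, 0.0177]
tool_rot: [0.709, 0.705, 0.0, 0.0]
ft_force: [0.3, -0.8, 4.6]
grip_width: 0.0005
```

Emit:
send_rows --deltas '[{"tx":0.0,"ty":0,"tz":0.05,"rx":0,"ry":0,"rz":0},{"tx":0,"ty":0,"tz":0.1,"rx":0,"ry":0,"rz":0},{"tx":0,"ty":0,"tz":0.1,"rx":0,"ry":0,"rz":0},{"tx":0,"ty":0,"tz":0.1,"rx":0,"ry":0,"rz":0}]'

```text
time: 8.57
position: [0.4634, 0.3148, 0.0167]
tool_rot: [0.709, 0.705, 0.0, 0.0]
ft_force: [0.6, 0.0, 4.7]
grip_width: 0.0007
```

Emit:
send_rows --deltas '[{"tx":0.0,"ty":0,"tz":0.05,"rx":0,"ry":0,"rz":0},{"tx":0,"ty":0,"tz":0.1,"rx":0,"ry":0,"rz":0},{"tx":0,"ty":0,"tz":0.1,"rx":0,"ry":0,"rz":0},{"tx":0,"ty":0,"tz":0.1,"rx":0,"ry":0,"rz":0}]'

```text
time: 8.9
position: [0.4634, 0.3148, 0.0163]
tool_rot: [0.709, 0.705, 0.0, 0.0]
ft_force: [-0.6, -0.2, 9.5]
grip_width: 0.0008
```

Emit:
send_rows --deltas '[{"tx":0.0,"ty":0,"tz":0.05,"rx":0,"ry":0,"rz":0},{"tx":0,"ty":0,"tz":0.05,"rx":0,"ry":0,"rz":0},{"tx":0,"ty":0,"tz":0.05,"rx":0,"ry":0,"rz":0}]'

```text
time: 9.15
position: [0.4634, 0.3148, 0.0163]
tool_rot: [0.709, 0.705, 0.0, 0.0]
ft_force: [-0.5, -0.6, 12.6]
grip_width: 0.0008
```

Emit:
send_rows --deltas '[{"tx":0.0,"ty":0,"tz":-0.7,"rx":0,"ry":0,"rz":0},{"tx":0,"ty":0,"tz":-2,"rx":0,"ry":0,"rz":0},{"tx":0,"ty":0,"tz":-5,"rx":0,"ry":0,"rz":0},{"tx":0,"ty":0,"tz":-9,"rx":0,"ry":0,"rz":0},{"tx":0,"ty":0,"tz":-13,"rx":0,"ry":0,"rz":0}]'

```text
time: 9.57
position: [0.4617, 0.3139, 0.1448]
tool_rot: [0.709, 0.705, -0.002, -0.001]
ft_force: [0.6, -0.6, 0.9]
grip_width: 0.0005
```

Emit:
send_rows --deltas '[{"tx":0.0,"ty":0,"tz":-3,"rx":0,"ry":0,"rz":0},{"tx":0,"ty":0,"tz":-5,"rx":0,"ry":0,"rz":0},{"tx":0,"ty":0,"tz":-5,"rx":0,"ry":0,"rz":0},{"tx":0,"ty":0,"tz":-5,"rx":0,"ry":0,"rz":0}]'

```text
time: 9.9
position: [0.4634, 0.3147, 0.1957]
tool_rot: [0.709, 0.705, 0.001, 0.0]
ft_force: [0.0, -0.5, -0.5]
grip_width: 0.0006
```

Run:
```python
from m import *
from scipy.spatial.transform import Rotation as Ro
o=robot.get_obs();print(o["time"],o["position"],o["ft_force"],o["joint_velocities"]);c=robot.camera("wrist");save(c,"w2")
K=c["intrinsics"];T=c["tool_from_camera"];r=Ro.from_quat(o["tool_rot"]).as_matrix()
d=c["z_map"];u,v=np.meshgrid(np.arange(512),np.arange(384))
P=np.stack([(u-K[0,2])/K[0,0]*d,(v-K[1,2])/K[1,1]*d,d],-1)
W=(P@T[:3,:3].T+T[:3,3])@r.T+o["position"];z=W[...,2]
q=(np.hypot(W[...,0]-.463,W[...,1]-.3146)<.014)&(z<.05)&(z>0);print("button z",np.median(z[q]),q.sum())
for n in("scene","top"):
    c=robot.camera(n);save(c,n+"9");a=cv2.imread(f"pics/{n}9.png")
    if n=="scene": cv2.imwrite("pics/s9b.png",cv2.resize(a[100:300,160:426],(798,600),interpolation=cv2.INTER_CUBIC))
    else: cv2.imwrite("pics/t9b.png",cv2.resize(a[110:290,130:330],(660,594),interpolation=cv2.INTER_CUBIC))
    P=cloud(c);x,y,z=P[...,0],P[...,1],P[...,2]
    m=(z>.06)&(z<.08)&(x>.48)&(x<.75)&(abs(y)<.12)
    b=rect(P[m][:,:2]);print(n,b[0],z[m].mean())
    a=np.deg2rad(-14.9);E=np.array([[np.cos(a),np.sin(a)],[-np.sin(a),np.cos(a)]])
    print((E@(np.array(b[1])-[614.5,-16.9]).T).T.round(1).tolist())
```

```text
9.9 [0.4634 0.3147 0.1957] [ 0.0065 -0.4667 -0.5294] [-0.0024  0.0409  0.0376 -0.0005 -0.0023  0.0016]
button z 0.021880892121086265 598
scene [603.   -8.4 101.4 151.7  75.8] 0.06917819401540752
[[-88.5, -46.4], [63.0, -44.4], [62.0, 56.7], [-89.6, 54.7]]
top [604.9  -8.8 100.  151.7  75.8] 0.0703025275194793
[[-86.6, -45.9], [65.0, -43.9], [64.2, 56.3], [-87.4, 54.3]]
```

View pics/s9b.png

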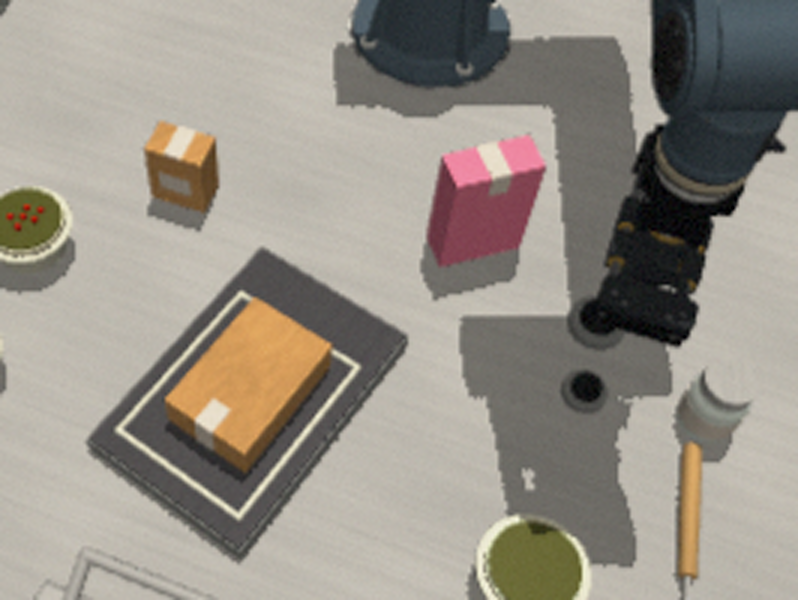

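View pics/t9b.png

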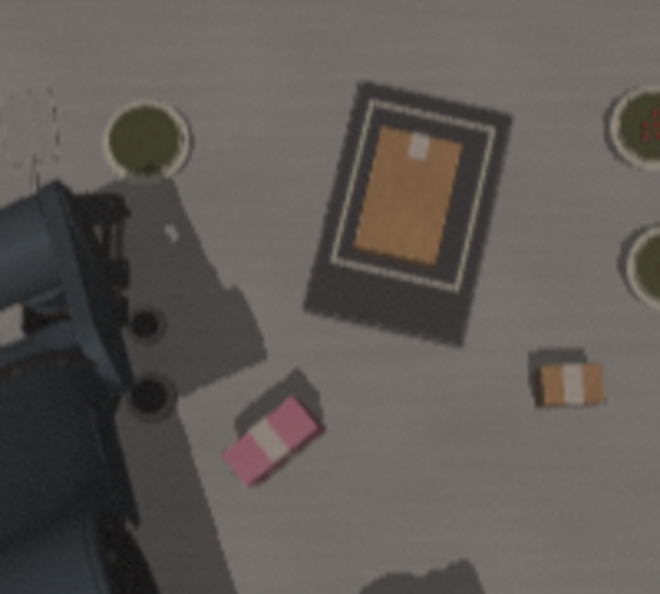

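```bash
python3 -c "
from rig import robot
print(robot.hand_in(), robot.get_obs()['time'])"
```

```text
the job is handed in; nothing more can be done
the job is handed in; nothing more can be done
```

The carton was tipped onto its front face inside the white frame, and the button was pressed and released. The job was handed in at about 10 s on the robot's clock.

- **Carton:** I pushed slowly with the fingertips about 122 mm up its back until it went over by itself. It now lies flat, with its top about 70 mm above the table. All four corners are inside the lines. The smallest margins are about 11 mm at the near end and 18 mm at the side, and the scene and top cameras agree to about 2 mm. The foot edge showed no slip beyond a few millimetres.
- **Button:** After the carton lay still, I pressed the smaller black button straight down until it stopped, about 6 mm down. The force rose from about 4.7 N to 12.6 N with no further travel. After release, the wrist camera measured its top at 21.9 mm, against 21.8 mm before the press.
- **Everything else:** In the last pictures the pink carton, the small carton and the tubs in view stand where they did. The gripper was about 0.2 m above the table and touching nothing.

No check failed or disagreed.

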